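Strip the polishing wheel's hub and put its set away, with a strayed collar back to stock

ROBOT

A 6-joint arm with a two-finger parallel gripper is mounted at the origin on the work surface. World frame = base frame: x ahead of the robot, y to its left, z up, the work surface at z = 0. Lengths are in mm, angles in rad, forces in N, time in s.
With the tool pointing down it reaches from about 400 to 925 mm from the base axis. Payload 12.5 kg.
Tool frame: the origin (TCP) lies midway between the tips of the shut fingers; the grasp point (between the pads) lies 19 mm behind it (env.grip_depth is the distance from the TCP to the grasp point, in mm); z points along the fingers, y is the line along which they close (so a half turn about z gives the same grasp; the last joint's range is limited). The gripper opens to 95 mm and grips with 3 to 60 N. Pads are 20 mm wide; open, the fingers measure 119 mm over their backs; the gripper's body (75 mm by 180 mm) begins 59 mm behind the grasp point.
Start: joints at [-1.406, 0.491, 1.559, -0, 1.092, -0.106], TCP at [167.212, -602.235, 214.661] pointing down, gripper open.
Joint ranges: [-3.1, 3.1], [-0.84, 2.19], [0.05, 2.79], [-1.13, 4.28], [0.06, 2.93], [-2.69, 2.69]. Speed limits (rad/s): [2.22, 2.22, 2.79, 3.14, 3.14, 3.14].

INTERFACE

Orientations are given as [roll, pitch, yaw] about the fixed x, y, z axes, in that order (R = Rz(yaw) Ry(pitch) Rx(roll)).
In Python, from cell import monitor, viewer, order, env gives the robot as it stands.
- The arm moves only by the tool move_arm, never from a script. Its argument "moves" is one flat list of numbers, 4 for each row, row after row: the shift along the tool's x, y, z normalised to -1 to 1, where 1 is 0.15 m, then the turn about the tool's z normalised to -1 to 1, where 1 is pi/2 rad. A call has 1 to 10 rows; each row shifts and turns the commanded pose from where the row before left it, along the tool's axes as they then stand; what a row does not reach is not made up. A row lasts 1/8 s, in which the tool goes at most 62.5 mm and 10.7 degrees, less where a joint would pass 70% of its speed; a pose out of reach is approached as far as the arm can. A call with a number of a shift or a turn outside -1 to 1 is refused whole. A call with a gripper value outside its range is refused whole. "claw" is the finger opening in mm, from 0 to 95.1, set as the call begins (left out, the last holds). The fingers move at their own pace and stop on an object; the grip force is fixed at half the most. Time passes only in rows, so rows that do not move let the fingers close. It gives the time, the measured TCP pose, the force, the opening and the grip force at its end, in the units of the state.
- monitor.state(): the state, without advancing time (a new reading comes with each control period).
- viewer.read_camera(name): name is "scene" or "top" or "wrist"; returns the picture (400x640x3 uint8, red, green, blue); there is no depth.
- viewer.camera_info(name): a dict with "K" (3x3 intrinsics, pixels), "dist_coeffs" ([k1, k2, p1, p2, k3] as OpenCV has them; the pictures are not rectified), "camera_from_world" (4x4, takes a point from world to camera coordinates). Camera axes: x right, y down, z forward; pixel columns grow to the right and rows downward; lengths in mm; the calibration is good to about 2 mm. A picture is of the moment at which its call begins: read the wrist's pose just before it. camera_info takes no time and is no camera call; for the wrist camera it gives the pose at the moment of the call.
- order.job_done(): hands the job in; it is judged then, once.
The state is a dict: "t": time; "joints": joint angles; "qvel": joint speeds; "tau": joint torques, N m; "eef_pos": TCP position; "tcp_rot": TCP orientation; "ft_force": force on the tool from outside, world axes, zero at the start; "moment": the same for the moment, N m; "opening": opening from 0.0 (shut) to 1.0 (fully open); "grip_force": force on a finger pad.
Only numpy, scipy, OpenCV 4.12 (cv2) and the standard library are available. Lean on these libraries where they do the work, as an engineer would, in place of code of your own. Each camera call takes 0.05 s, during which the arm holds its last target. There are 200 camera calls.

TASK

The wheel is due to come off: the hub nut is already unscrewed, so lift the hub parts off the spindle and put each away flat in its own place: the nut in the small round dish, the hub's collar down on the thin-post stand, and the clamp flange, boss up, inside the rim of the large rubber-floored rest. A bigger collar has strayed onto the thin-post stand: put it back in stock, on top of its fellow on the thick post, so that the hub's own collar can have its place. Set every part down rather than dropping it.

Things in the scene. Friction and masses are not known exactly. Their poses are not given: they have to be found in the camera images.
- scaife: Fixed polishing wheel: grey metal disc 290 mm across, face 20 mm above the bench, with a black skirt and a thin ring round it (320 mm). Upright spindle at its centre: 24 mm thick up to 58 mm above the bench, tapering to a 16 mm threaded end, top at 77 mm. On it, all loose, from below: clamp flange, collar, nut. Origin: on the spindle's axis at bench level, z up.
- nut: Dark steel hexagon nut, top of the hub stack: 30 mm across flats, 16 mm high, hole 20 mm, about 70 g. Underside 64 mm above the bench at the start. Just lift it, no unscrewing. Origin: centre of its underside, z up along the hole; its flats face along its own +x and every 60 degrees from there. Either face may be down.
- collar: The hub's own collar, under the nut: plain bright steel ring, 46 mm outside, hole 28 mm, 16 mm high, about 130 g; at the start its underside is 48 mm above the bench. Origin: centre of its underside, z along the hole. Either face may be down.
- flange: Clamp flange, lowest of the hub stack, on the wheel face: bright aluminium plate 92 mm across and 12 mm thick with a round boss on top, 54 mm across, 16 mm high (28 mm in all); hole 28 mm right through; about 290 g. Grip it by the boss. Origin: centre of its underside (20 mm above the bench at the start), z up through the boss.
- odd_collar: The collar that lies in the wrong place: plain bright steel ring of the bigger size, 58 mm outside, hole 44 mm, 16 mm high, about 120 g. At the start it lies flat on the thin-post stand, the thin post standing loosely in its hole. Origin: centre of its underside (8 mm above the bench at the start), z along the hole. Either face may be down.
- nut_dish: Small shallow round aluminium dish, the nut's place: 72 mm outside, 64 mm inside, rim 11 mm high, inner floor 6 mm above the bench. Fixed. Origin: centre of its underside, on the bench.
- flange_rest: Large shallow round wooden rest with a black rubber floor, the flange's place: 124 mm outside, 116 mm inside, rim 14 mm high, floor 8 mm above the bench. Fixed. Origin: centre of its underside, on the bench.
- collar_stand: Thin-post stand, the place of the hub's collar: round black base 68 mm across and 8 mm thick with an upright aluminium post 12 mm thick, its top 38 mm above the bench. Fixed. The collar belongs flat on the base with the post through its hole. Origin: on the post's axis at bench level.
- stock_stand: Fixed stand for the bigger collars: black base 74 mm across, 8 mm thick; upright post 30 mm thick, top 46 mm above the bench, too thick for the hub's collar. One loose bigger collar (58 mm outside, 16 mm high) lies round the post and stays, its top 24 mm above the bench; the odd collar goes flat on top of it, round the post. Origin: post's axis, bench level.
- stock_collar: The odd collar's fellow, of the same bigger size (58 mm outside, hole 44 mm, 16 mm high), plain bright steel, loose; it lies flat round the thick post of the stock stand from the start and stays there. Origin: centre of its underside (8 mm above the bench), z along the hole.
Mind the look-alikes: they are no part of the job. Of the things shaped like the flange, the aluminium one is meant.

How it is judged:
By the outcome, as a careful person would: the job done as asked, in the order asked, and still so for the second after the job is handed in, with the robot touching nothing.
It also fails if it takes over 125 s, if anything falls off the work surface, if the arm or the gripper's body presses on something with over 40 N, if the wrist force passes 120 N, or if a joint passes its speed limit or range.

## Working session

There is one attempt and no reset: what is moved stays moved. The work goes in short steps, Python scripts to look and compute and a tool call to move; the robot and the scene stay as the last step left them, time stands still between calls to the robot, and variables do not carry over. Pictures are saved under pics/ and viewed, at most 14 in all, crops included, and the job is handed in when it is done.

Besides the shell and the picture viewer there is one more tool, called as name(argument=value, ...) on one line, values as JSON. move_arm: Moves the arm, as the interface text tells. Scaled input: -1 to 1 covers 0.15 m each way for a shift and pi/2 rad each way for a turn. Its arguments: {"type":"object","properties":{"moves":{"type":"array"},"claw":{"type":"number"}},"required":["moves"]}

```bash
ls; mkdir -p pics
python3 - <<'E'
from cell import monitor, viewer, order, env
import cv2,numpy as np
for n in ("top","scene"):
    im=viewer.read_camera(n); cv2.imwrite(f"pics/{n}0.png",im[:,:,::-1])
    i=viewer.camera_info(n); print(n,np.round(i["K"],1).tolist(),i["dist_coeffs"],np.round(i["camera_from_world"],3).tolist())
s=monitor.state();print(s)
E
```

```text
pics
top [[391.3, 0.0, 315.7], [0.0, 391.3, 196.1], [0.0, 0.0, 1.0]] [-0.00433878  0.          0.          0.          0.        ] [[0.026, -1.0, -0.012, -8.85], [-0.996, -0.025, -0.091, 621.962], [0.091, 0.014, -0.996, 927.782], [0.0, 0.0, 0.0, 1.0]]
scene [[433.3, 0.0, 317.7], [0.0, 433.3, 198.2], [0.0, 0.0, 1.0]] [-0.09150162  0.          0.          0.          0.        ] [[0.713, 0.701, 0.001, -450.711], [0.557, -0.566, -0.608, -304.057], [-0.426, 0.434, -0.794, 1455.402], [0.0, 0.0, 0.0, 1.0]]
{'t': 0.1, 'joints': array([-1.40561106e+00,  4.91507454e-01,  1.55942670e+00,  3.53688049e-05,
        1.09165968e+00, -1.05612939e-01]), 'qvel': array([ 0.00111956, -0.00191185, -0.00083549,  0.00054305,  0.00116048,
       -0.00063232]), 'tau': array([ 4.01922254e-03, -6.13622546e+01, -2.58604950e+01,  6.94710924e-02,
        4.70134697e-02, -5.44349155e-05]), 'eef_pos': array([ 167.17358657, -601.99729897,  214.10194324]), 'tcp_rot': array([-3.14060035e+00, -1.36736422e-04,  2.70781814e-01]), 'ft_force': array([-0.15632929, -0.19161321,  0.67187023]), 'moment': array([-0.01512539, -0.00964638,  0.02182025]), 'grip_force': 0.0, 'opening': 0.9964184665015977}
```

View pics/top0.png

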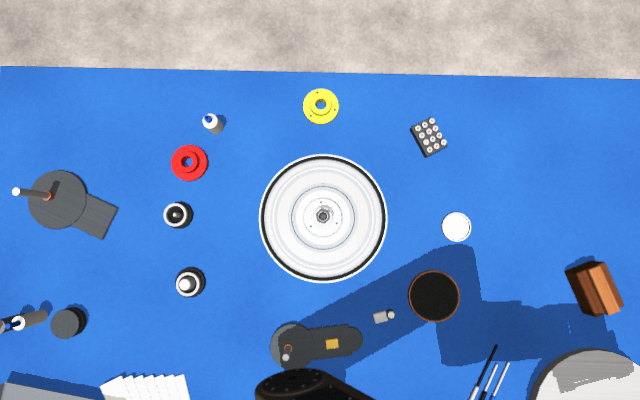

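View pics/scene0.png

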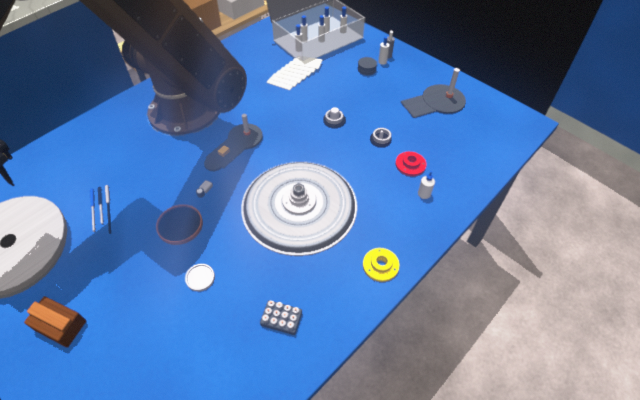

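The top view shows the wheel and hub at (323,217), a white dish at (456,227), and a dark-floored rest at (434,296). There are two ring stands, at (177,215) and (190,284). The red (189,163) and yellow (321,106) flange shapes are look-alikes; the aluminium one on the spindle is meant. I'll confirm the two stands and the hub in an enlarged crop, and measure at the same time.

```bash
cat > h.py <<'E'
from cell import monitor, viewer, order, env
import cv2,numpy as np
def ray(info,px,z):
    "world point on plane z for pixel px"
    T=np.array(info["camera_from_world"]);R,t=T[:3,:3],T[:3,3]
    u=cv2.undistortPoints(np.array([[px]],float),np.array(info["K"]),np.array(info["dist_coeffs"]))[0,0]
    o=-R.T@t;d=R.T@np.array([u[0],u[1],1]);return o+d*(z-o[2])/d[2]
def proj(info,p):
    T=np.array(info["camera_from_world"]);r=cv2.Rodrigues(T[:3,:3])[0]
    return cv2.projectPoints(np.array([p],float),r,T[:3,3],np.array(info["K"]),np.array(info["dist_coeffs"]))[0][0,0]
def fit(pts):
    "algebraic circle fit of world points"
    A=np.c_[2*pts[:,:2],np.ones(len(pts))];s=np.linalg.lstsq(A,(pts[:,:2]**2).sum(1),rcond=None)[0]
    return s[:2],np.sqrt(s[2]+s[0]**2+s[1]**2)
def grab(n):
    s=monitor.state();i=viewer.camera_info(n);im=viewer.read_camera(n)[:,:,::-1].copy();return im,i,s
def delta(s,x,y,z=None,yaw=None):
    "tool shift in move units to reach xy(z)"
    a=s["tcp_rot"][2];p=s["eef_pos"];d=np.array([x,y])-p[:2]
    t=[d@[np.cos(a),np.sin(a)],d@[np.sin(a),-np.cos(a)],0 if z is None else p[2]-z]
    return np.round(np.array(t)/150,4),0 if yaw is None else np.round((a-yaw)/(np.pi/2),4)
E
python3 - <<'E'
from h import *
im=cv2.imread("pics/top0.png");i=viewer.camera_info("top")
hsv=cv2.cvtColor(im,cv2.COLOR_BGR2HSV)
m=((hsv[:,:,1]<110)|(hsv[:,:,2]<25)).astype(np.uint8)  # not blue bench
cs,_=cv2.findContours(m,cv2.RETR_EXTERNAL,cv2.CHAIN_APPROX_NONE)
for name,px,z in [("thin?",(177,215),8),("thick?",(190,284),8),("dish",(456,227),11),("rest",(434,296),14),("wheel",(323,217),20)]:
    for c in cs:
        if cv2.pointPolygonTest(c,px,False)>0:
            P=np.array([ray(i,q,z) for q in c[:,0].astype(float)]);o,r=fit(P);print(name,len(c),o.round(1),r.round(1))
a=cv2.resize(im[190:310,150:230],None,fx=5,fy=5,interpolation=cv2.INTER_CUBIC)[:600]
b=cv2.resize(im[187:247,293:353],None,fx=6,fy=6,interpolation=cv2.INTER_CUBIC)
o=np.zeros((600,780,3),np.uint8);o[:600,:400]=a;o[:360,410:770]=b;cv2.imwrite("pics/c1.png",o)
E
```

```text
thin? 76 [569.  351.4] 33.6
thick? 82 [404.2 311.4] 35.0
dish 84 [ 557.5 -339.8] 36.1
rest 131 [ 389.  -283.8] 55.0
wheel 365 [571.2 -11. ] 157.5
```

View pics/c1.png

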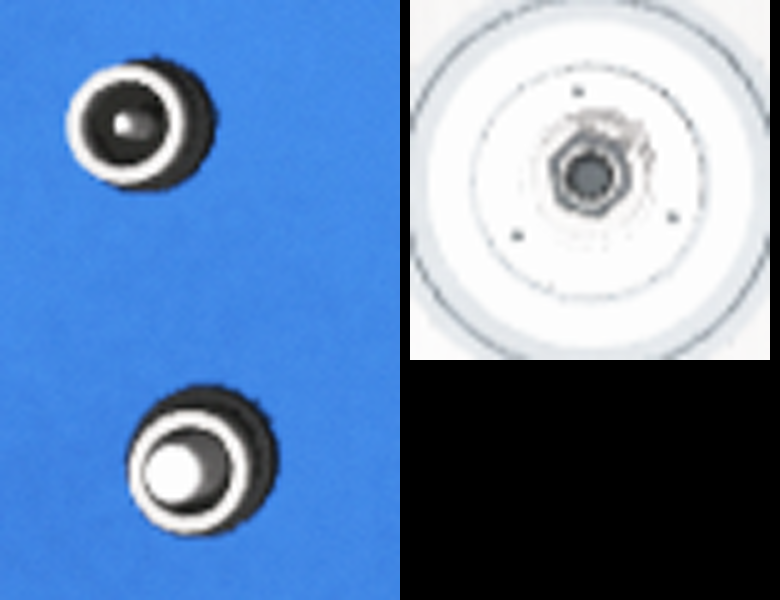

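The crop shows the thin post inside a ring at top-image (177,215), so that is the collar stand with the odd collar on it. The thick bright post is at (190,284), which is the stock stand. The hub's hexagon nut is at (323,217). The fitted sizes agree with those given (33.6 for 34, 36.1 for 36, 157.5 for 160). I'll go over the hub first.

move_arm(moves=[0.3, -0.26, 0, 0, 0.3, -0.26, 0, 0, 0.3, -0.26, 0, 0, 0.3, -0.26, 0, 0, 0.3, -0.26, 0, 0, 0.3, -0.26, 0, 0, 0.3, -0.26, 0, 0, 0.3, -0.26, 0, 0, 0.3, -0.26, 0, 0, 0.3, -0.26, 0, 0], claw=60)

```text
t: 1.35
eef_pos: [497.3, -104.2, 214.6]
tcp_rot: [3.142, 0.0, 0.271]
ft_force: [0.0, -0.6, -0.2]
opening: 0.636
grip_force: 0.0
```

Run:
```python
from h import *
im,i,s=grab("wrist");cv2.imwrite("pics/w1.png",im);print(s["t"],s["eef_pos"],s["tcp_rot"],delta(s,571,-11))
T=i["camera_from_world"];print((-T[:3,:3].T@T[:3,3]).round(1),T[:3,:3].round(2).tolist(),i["K"][0][0])
```

```text
1.35 [ 497.29570318 -104.21863315  214.57195913] [3.14151730e+00 8.02936012e-05 2.70854518e-01] (array([ 0.6397, -0.4673,  0.    ]), 0)
[573.9 -83.6 384.9] [[0.27, -0.96, -0.0], [-0.93, -0.26, 0.28], [-0.27, -0.07, -0.96]] 302.706174041639
```

View pics/w1.png

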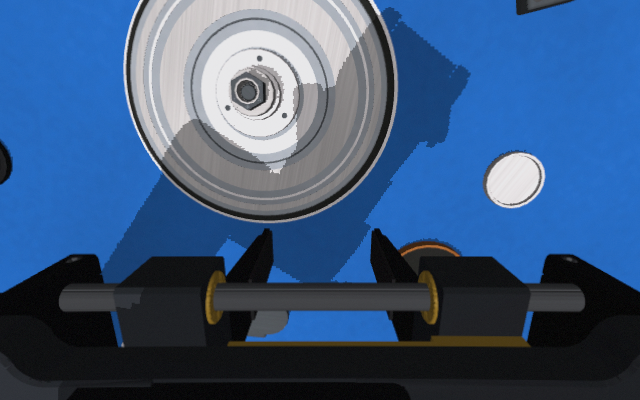

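The wrist view shows the hub nut at about (247,91) and the dish at (515,180), with the tool's shadow lying over the wheel. Next I'll measure the nut's centre and the direction of its flats.

Run:
```python
from h import *
im=cv2.imread("pics/w1.png");i=viewer.camera_info("wrist")
c=im[56:126,210:290];cv2.imwrite("pics/c2.png",cv2.resize(c,None,fx=8,fy=8,interpolation=cv2.INTER_CUBIC))
print(ray(i,(247,91),80))
hsv=cv2.cvtColor(im,cv2.COLOR_BGR2HSV)
m=((hsv[:,:,1]>100)).astype(np.uint8)
cs,_=cv2.findContours(m,cv2.RETR_LIST,cv2.CHAIN_APPROX_NONE)
for k in cs:
    if 1500<cv2.contourArea(k)<4000:
        P=np.array([ray(i,q,11) for q in k[:,0].astype(float)]);print(k[:,0].mean(0),fit(P))
```

```text
[575.57130517  -5.54521806  80.        ]
[513.57738095 179.20238095] (array([ 561.8303384 , -332.87602615]), np.float64(37.77701608335424))
```

View pics/c2.png

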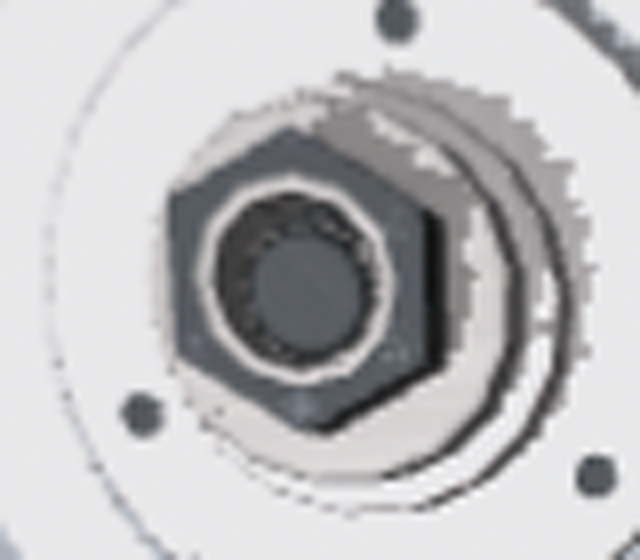

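The crop shows the top hexagon with vertices at crop pixels (290,128), (425,207), (428,355), (312,425), (180,352) and (170,195). The hole is at (295,278).

Run:
```python
from h import *
i=viewer.camera_info("wrist");s=monitor.state()
v=np.array([(290,128),(425,207),(428,355),(312,425),(180,352),(170,195)])/8-.5+.06+[210,56]
P=np.array([ray(i,q,80) for q in v]);c=P.mean(0);d=P-c
print(c,np.hypot(d[:,0],d[:,1]).round(1))
a=np.degrees(np.arctan2(d[:,1],d[:,0]));print(a.round(1),(a%60).round(1))
f=np.angle(np.exp(6j*np.radians(a)).mean())/6  # vertex direction mod 60
print("vertex",np.degrees(f),"flat",np.degrees(f)+30)
print(delta(s,c[0],c[1]))
```

```text
[576.19082196  -5.59530651  80.        ] [16.5 17.1 16.9 16.6 17.2 17.3]
[  16.1  -46.7 -104.9 -163.8  134.6   73.8] [16.1 13.3 15.1 16.2 14.6 13.8]
vertex 14.84783677621612 flat 44.84783677621612
(array([ 0.659 , -0.4664,  0.    ]), 0)
```

Run:
```python
from h import *
i=viewer.camera_info("wrist");s=monitor.state();p=s["eef_pos"];a=s["tcp_rot"][2]
y=np.array([np.sin(a),-np.cos(a),0])
for k in (-30,0,30): print(proj(i,p+k*y))
im=cv2.imread("pics/w1.png");hsv=cv2.cvtColor(im,cv2.COLOR_BGR2HSV)
m=(hsv[:,:,2]<45).astype(np.uint8)
for r in (230,234,238,245): print(r,np.flatnonzero(m[r,240:400])+240)
# third vote: scene camera, dish and stands
im=cv2.imread("pics/scene0.png");i=viewer.camera_info("scene");hsv=cv2.cvtColor(im,cv2.COLOR_BGR2HSV)
m=((hsv[:,:,1]<110)).astype(np.uint8);cs,_=cv2.findContours(m,cv2.RETR_EXTERNAL,cv2.CHAIN_APPROX_NONE)
for n,px,z in(("dish",(200,277),11),("wheel",(299,205),20),("thin",(381,136),8),("stock",(333,118),8)):
  for c in cs:
    if cv2.pointPolygonTest(c,px,False)>0:
        P=np.array([ray(i,q,z) for q in c[:,0].astype(float)]);print(n,fit(P))
```

```text
[271.51537451 246.42950103]
[320.4527119  246.44388991]
[369.4074367  246.48960835]
230 [264 265 266 267 268 269 375 376 377 378 379]
234 [262 263 264 265 266 267 268 269 270 271 372 373 374 375 376 377 378 379
 380 381]
238 [256 257 258 259 260 261 262 263 264 265 266 267 268 269 270 271 372 373
 374 375 376 377 378 379 380 381 382 383 384 385 386 387]
245 [251 252 253 254 255 256 257 258 259 260 261 262 263 264 265 266 267 268
 269 270 271 272 371 372 373 374 375 376 377 378 379 380 381 382 383 384
 385 386 387 388 389 390 391 392]
dish (array([ 558.2511476 , -342.40614485]), np.float64(36.88338166382548))
wheel (array([579.05877777, -20.06765718]), np.float64(158.11955381984822))
thin (array([562.95780314, 355.16353818]), np.float64(35.010771653389604))
stock (array([395.22567071, 316.38080684]), np.float64(38.36638634970513))
```

move_arm(moves=[0.22, -0.155, 0.2, 0, 0.22, -0.155, 0.2, 0, 0.219, -0.156, 0.2, 0, 0, 0, 0, 0])

```text
t: 1.9
eef_pos: [572.9, -10.4, 122.0]
tcp_rot: [-3.14, 0.004, 0.273]
ft_force: [-0.1, -1.1, 0.7]
opening: 0.627
grip_force: 0.0
```

Run:
```python
from h import *
im,i,s=grab("wrist");p=s["eef_pos"];print(s["t"],p,s["tcp_rot"]);q=proj(i,[p[0],p[1],80]);print("tcp@80",q,proj(i,p))
x,y=max(int(q[0])-60,0),max(int(q[1])-60,0);print(x,y)
cv2.imwrite("pics/c3.png",cv2.resize(im[y:y+120,x:x+120],None,fx=5,fy=5,interpolation=cv2.INTER_CUBIC))
```

```text
1.9 [572.90199692 -10.4475852  122.04243506] [-3.1399909   0.00369006  0.27342324]
tcp@80 [320.75916743 222.20503115] [320.47002669 246.45517041]
260 162
```

View pics/c3.png

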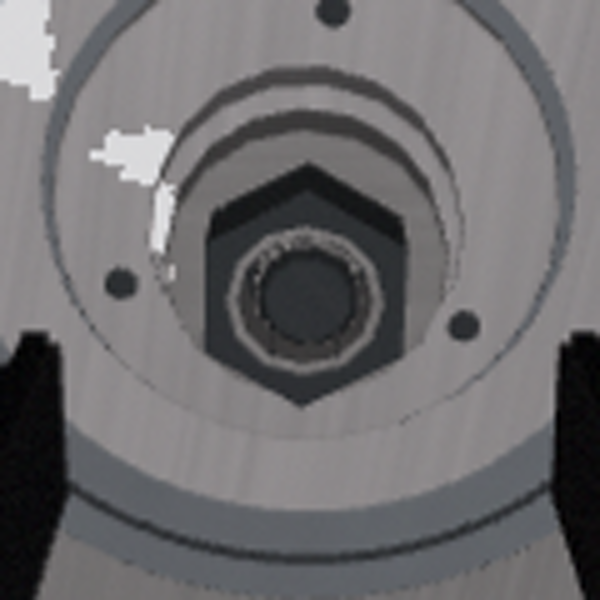

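At the moment of the picture the nut's hole, crop (304,298), sits under the TCP's projection, so the nut is at about (573,-10). That agrees with the top camera. The flats are vertical in the picture, so they line up with the fingers. My earlier wrist figure mixed an old picture with a newer pose.

Run:
```python
from h import *
s=monitor.state();print(s["eef_pos"],s["tcp_rot"],delta(s,572.7,-10.8,67),env.grip_depth)
```

```text
[572.71589746 -11.51833487 123.40202242] [-3.14076059e+00  2.38788507e-03  2.72693595e-01] (array([ 0.0012, -0.0046,  0.376 ]), 0) 18.8
```

move_arm(moves=[0.001, -0.003, 0.13, 0, 0, 0, 0.13, 0, 0, 0, 0.115, 0, 0, 0, 0, 0])

```text
t: 2.45
eef_pos: [572.5, -12.3, 67.9]
tcp_rot: [-3.141, 0.001, 0.27]
ft_force: [0.5, -0.4, 0.0]
opening: 0.63
grip_force: 0.0
```

move_arm(moves=[0, 0, 0, 0, 0, 0, 0, 0, 0, 0, 0, 0, 0, 0, 0, 0], claw=20)

```text
t: 2.95
eef_pos: [573.2, -11.8, 68.7]
tcp_rot: [3.141, -0.0, 0.271]
ft_force: [-0.8, 0.9, 3.1]
opening: 0.312
grip_force: 30.0
```

Gripped at 30 mm. I'll lift and carry it to the dish.

move_arm(moves=[0, 0, -0.15, 0, 0, 0, -0.2, 0, -0.114, 0.346, 0, 0, -0.114, 0.346, 0, 0, -0.114, 0.346, 0, 0, -0.114, 0.346, 0, 0, -0.114, 0.346, 0, 0, -0.116, 0.349, 0, 0, 0, 0, 0, 0, 0, 0, 0, 0])

```text
t: 4.2
eef_pos: [557.0, -339.4, 120.6]
tcp_rot: [-3.141, 0.0, 0.27]
ft_force: [0.1, 0.3, -1.3]
opening: 0.314
grip_force: 30.0
```

Run:
```python
from h import *
im,i,s=grab("wrist");cv2.imwrite("pics/w2.png",im);p=s["eef_pos"];print(s["t"],p,s["tcp_rot"],s["grip_force"])
hsv=cv2.cvtColor(im,cv2.COLOR_BGR2HSV)
m=(hsv[:,:,1]>100).astype(np.uint8);m[:120]=0
q=proj(i,[557.5,-339.8,11]);print("dish expected",q)
# dish outer edge: along radial lines from its expected centre, first blue pixel in front half
pts=[]
for t in np.radians(np.arange(180,361,5)):
    for r in range(20,120):
        u=q+r*np.array([np.cos(t),np.sin(t)])
        if 0<=u[0]<640 and 0<=u[1]<400 and hsv[int(u[1]),int(u[0]),1]>100 and hsv[int(u[1]),int(u[0]),0]>90: pts.append(ray(i,u,11));break
pts=np.array(pts);o,r=fit(pts);print(len(pts),o,r,np.abs(np.hypot(*(pts[:,:2]-o).T)-r).max())
t,_=np.array(viewer.read_camera("top")),0;cv2.imwrite("pics/t2.png",t[:,:,::-1])
```

```text
4.2 [ 557.04000286 -339.37227102  120.57881083] [-3.14087999e+00  4.84249657e-04  2.70457659e-01] 30.000054884003475
dish expected [321.5236553  197.35652494]
37 [ 559.32971474 -340.85127936] 35.751031224074325 0.8947421617985114
```

View pics/w2.png

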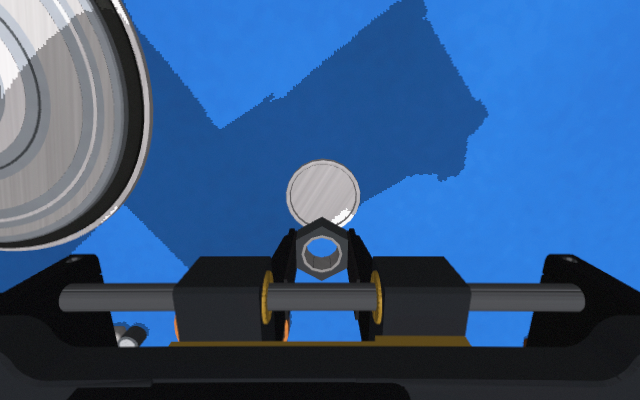

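The wrist view shows the nut held and upright at (322,255). The dish is centred near (323,194), fitted at (559.3,-340.9) with r = 35.8 mm. I'll lower the nut into it.

move_arm(moves=[0.009, 0.01, 0.2, 0, 0, 0, 0.2, 0, 0, 0, 0.2, 0, 0, 0, 0.08, 0, 0, 0, 0.04, 0, 0, 0, 0, 0, 0, 0, 0, 0])

```text
t: 5.18
eef_pos: [559.4, -341.1, 13.9]
tcp_rot: [3.14, -0.001, 0.271]
ft_force: [-0.5, 0.5, -0.9]
opening: 0.311
grip_force: 30.0
```

move_arm(moves=[0, 0, 0.008, 0, 0, 0, 0, 0, 0, 0, 0, 0])

```text
t: 5.55
eef_pos: [559.1, -341.0, 11.8]
tcp_rot: [3.141, -0.0, 0.271]
ft_force: [0.5, -0.2, -0.2]
opening: 0.312
grip_force: 30.0
```

move_arm(moves=[0, 0, 0.006, 0, 0, 0, 0, 0, 0, 0, 0, 0])

```text
t: 5.92
eef_pos: [559.0, -340.9, 10.7]
tcp_rot: [3.142, 0.0, 0.271]
ft_force: [0.1, 0.1, 0.2]
opening: 0.311
grip_force: 30.0
```

move_arm(moves=[0, 0, 0.005, 0, 0, 0, 0, 0, 0, 0, 0, 0])

```text
t: 6.3
eef_pos: [559.1, -340.9, 10.7]
tcp_rot: [3.141, -0.0, 0.271]
ft_force: [-2.1, 0.7, 6.5]
opening: 0.316
grip_force: 30.0
```

The nut touches the floor (6.5 N), so I'll release it with a small opening and rise.

move_arm(moves=[0, 0, 0, 0, 0, 0, 0, 0, 0, 0, 0, 0, 0, 0, -0.1, 0, 0, 0, -0.2, 0, 0, 0, -0.2, 0, 0, 0, -0.2, 0, 0, 0, 0, 0, 0, 0, 0, 0], claw=35)

```text
t: 7.42
eef_pos: [558.8, -340.7, 114.9]
tcp_rot: [-3.141, 0.0, 0.271]
ft_force: [0.3, 0.5, 0.5]
opening: 0.371
grip_force: 0.0
```

Run:
```python
from h import *
im,i,s=grab("wrist");np.save("i3.npy",i["camera_from_world"]);p=s["eef_pos"];print(s["t"],p,s["tcp_rot"]);
q=proj(i,[559,-341,14]).astype(int);w=cv2.resize(im[q[1]-40:q[1]+50,q[0]-60:q[0]+60],None,fx=4,fy=4)
im,i,s=grab("top");q=proj(i,[559,-341,14]).astype(int);t=cv2.resize(im[q[1]-30:q[1]+30,q[0]-30:q[0]+30],None,fx=5,fy=5)
o=np.zeros((360,790,3),np.uint8);o[:360,:480]=w;o[:300,490:]=t;cv2.imwrite("pics/c4.png",o)
# thin-stand odd collar: distance and travel
print(delta(s,569,351))
```

```text
7.425 [ 558.77501472 -340.71806723  114.91542044] [-3.14142768e+00  2.24771494e-04  2.70769002e-01]
(array([ 1.2999, -4.4245,  0.    ]), 0)
```

View pics/c4.png

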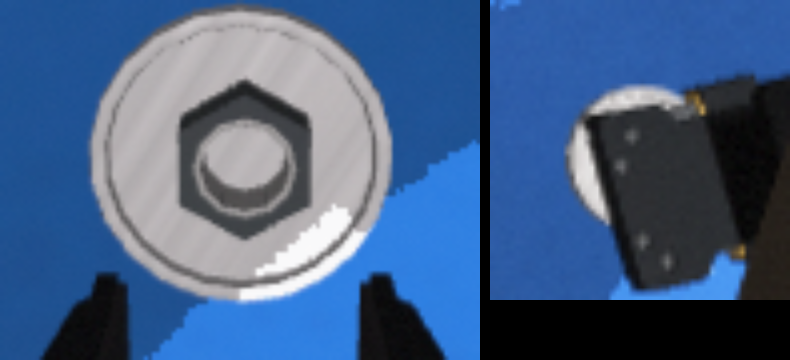

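The crop shows the nut lying flat and well centred in the dish. Now the odd collar.

move_arm(moves=[0.108, -0.368, -0.03, 0, 0.108, -0.368, -0.03, 0, 0.108, -0.368, -0.03, 0, 0.108, -0.368, -0.03, 0, 0.108, -0.368, -0.03, 0, 0.108, -0.368, -0.03, 0, 0.108, -0.368, -0.03, 0, 0.108, -0.368, 0, 0, 0.108, -0.368, 0, 0, 0.108, -0.368, 0, 0], claw=80)

```text
t: 8.78
eef_pos: [567.0, 236.1, 145.6]
tcp_rot: [3.141, 0.001, 0.271]
ft_force: [1.0, -0.3, -0.6]
opening: 0.842
grip_force: 0.0
```

move_arm(moves=[0.108, -0.368, 0, 0, 0.108, -0.368, 0, 0, 0, 0, 0, 0, 0, 0, 0, 0, 0, 0, 0, 0])

```text
t: 9.4
eef_pos: [569.3, 348.1, 146.2]
tcp_rot: [3.141, 0.001, 0.269]
ft_force: [0.5, 0.2, 0.4]
opening: 0.839
grip_force: 0.0
```

```bash
cat >> h.py <<'E'
def bright(im,i,p,z,th=150,w=70):
    "contours of bright grey things near world point p; circle fits on plane z"
    q=proj(i,[*p,z]).astype(int);hsv=cv2.cvtColor(im,cv2.COLOR_BGR2HSV)
    m=((hsv[:,:,1]<90)&(hsv[:,:,2]>th)).astype(np.uint8);k=np.zeros_like(m);k[max(q[1]-w,0):q[1]+w,max(q[0]-w,0):q[0]+w]=1
    cs,h=cv2.findContours(m*k,cv2.RETR_CCOMP,cv2.CHAIN_APPROX_NONE)
    for c,hh in zip(cs,h[0]):
        if len(c)>30:
            o,r=fit(np.array([ray(i,u,z) for u in c[:,0].astype(float)]));print(c[:,0].mean(0).round(1),"hole" if hh[3]>=0 else "outer",o.round(1),r.round(1))
E
python3 - <<'E'
from h import *
im,i,s=grab("wrist");cv2.imwrite("pics/w5.png",im);print(s["t"],s["eef_pos"],s["tcp_rot"])
bright(im,i,(569,351),24)
E
```

```text
9.4 [569.33878099 348.07955453 146.23470908] [3.14125067e+00 6.99253825e-04 2.69451231e-01]
[315.7 192. ] outer [569.4 353.5] 27.6
[315.7 190.2] hole [570.4 353.8] 23.0
```

View pics/w5.png

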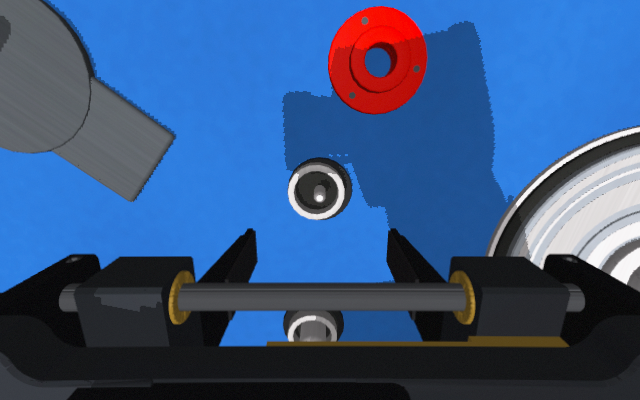

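The wrist view shows the odd collar at (316,191) on the thin-post stand, with its post at (320,193). The stock stand is below at (313,325), and the red look-alike at (377,60). The collar fits at (570,353.6), hole r = 23 mm, which is close to the given size. I'll go down.

move_arm(moves=[0.014, -0.034, 0.25, 0, 0, 0, 0.25, 0, 0, 0, 0.22, 0, 0, 0, 0.12, 0, 0, 0, 0.04, 0, 0, 0, 0, 0, 0, 0, 0, 0])

```text
t: 10.32
eef_pos: [570.4, 355.1, 15.7]
tcp_rot: [-3.141, -0.002, 0.271]
ft_force: [0.2, -0.5, -0.7]
opening: 0.843
grip_force: 0.0
```

Run:
```python
from h import *
im,i,s=grab("wrist");cv2.imwrite("pics/w6.png",im[130:400]);print(s["t"],s["eef_pos"],s["tcp_rot"])
```

```text
10.325 [570.36763313 355.05969857  15.70705777] [-3.14132320e+00 -1.80379131e-03  2.70781698e-01]
```

View pics/w6.png

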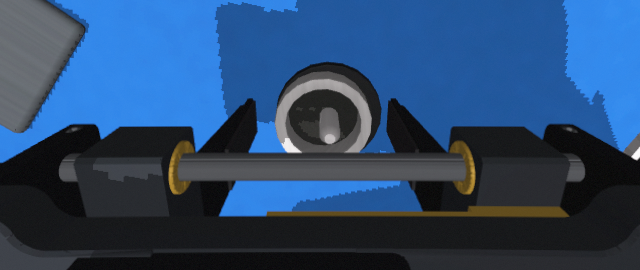

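The collar sits centred between the fingers at (323,115) in the crop. I'll lower slightly and grip.

move_arm(moves=[0, 0, 0.02, 0, 0, 0, 0, 0, 0, 0, 0, 0])

```text
t: 10.75
eef_pos: [569.8, 354.9, 11.5]
tcp_rot: [3.142, -0.0, 0.271]
ft_force: [-0.1, -0.7, 0.0]
opening: 0.839
grip_force: 0.0
```

move_arm(moves=[0, 0, 0, 0, 0, 0, 0, 0, 0, 0, 0, 0, 0, 0, 0, 0], claw=48)

```text
t: 11.25
eef_pos: [569.8, 354.8, 11.5]
tcp_rot: [3.141, 0.0, 0.271]
ft_force: [-0.2, -0.6, 0.1]
opening: 0.604
grip_force: 30.0
```

move_arm(moves=[0, 0, -0.1, 0, 0, 0, -0.2, 0, 0, 0, -0.25, 0, -0.2, 0, -0.18, 0, -0.32, 0, 0, 0, -0.32, 0, 0, 0, -0.3, -0.017, 0, 0, 0, 0, 0, 0, 0, 0, 0, 0, 0, 0, 0, 0])

```text
t: 12.5
eef_pos: [405.3, 311.8, 121.2]
tcp_rot: [-3.141, -0.001, 0.27]
ft_force: [0.3, 1.1, -1.1]
opening: 0.602
grip_force: 30.0
```

Run:
```python
from h import *
im,i,s=grab("wrist");cv2.imwrite("pics/w7.png",im[100:]);print(s["t"],s["eef_pos"],s["tcp_rot"],s["grip_force"])
print(proj(i,[404.2,311.4,46]));bright(im,i,(404.2,311.4),46,130,80);
```

```text
12.5 [405.31643452 311.78352474 121.19013801] [-3.14148154e+00 -8.40557266e-04  2.70403597e-01] 29.999723369255662
[320.90035231 210.14468323]
[321.2 244.4] outer [362.8 299.3] 38.9
[319.5 223.7] hole [396.  310.5] 8.2
[320.  199.9] outer [410.2 313.8] 7.4
[318.  190.4] outer [409.2 314.5] 23.5
```

View pics/w7.png

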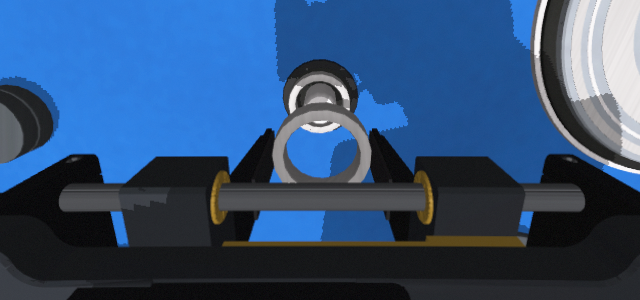

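The held collar is at (322,245). The stock stand's base shows beyond it, with its outline at x 283 to 357 and its top edge at row 160. I'll fit that base arc at z = 8.

```bash
cat >> h.py <<'E'
def arc(im,i,p,z,a0=180,a1=361,r0=15):
    "circle fit of a thing's outline against the blue bench, rays outward from its expected centre"
    q=proj(i,[*p,z]);hsv=cv2.cvtColor(im,cv2.COLOR_BGR2HSV);pts=[]
    for t in np.radians(np.arange(a0,a1,4)):
        for r in np.arange(r0,120,.5):
            u=q+r*np.array([np.cos(t),np.sin(t)])
            if not(0<=u[0]<639 and 0<=u[1]<399):break
            h=hsv[int(round(u[1])),int(round(u[0]))]
            if h[1]>130 and h[2]>70: pts.append(ray(i,u,z));break
    pts=np.array(pts);o,r=fit(pts);e=np.abs(np.hypot(*(pts[:,:2]-o).T)-r);k=e<1.5
    o,r=fit(pts[k]);print("arc",q.round(1),k.sum(),o.round(1),r.round(1));return o
E
python3 - <<'E'
from h import *
im,i,s=grab("wrist");print(s["eef_pos"])
arc(im,i,(404.2,311.4),8,190,351,20)
T=viewer.camera_info("top");t=cv2.imread("pics/top0.png");q=proj(T,[404.2,311.4,46]);print(q)
g=cv2.cvtColor(t,cv2.COLOR_BGR2HSV);m=((g[:,:,1]<60)&(g[:,:,2]>215)).astype(np.uint8)
cs,_=cv2.findContours(m[260:310,165:215].copy(),cv2.RETR_CCOMP,cv2.CHAIN_APPROX_NONE)
for c in cs:
    if len(c)>12:
        c=c[:,0]+[165,260.];o,r=fit(np.array([ray(T,u,46) for u in c]));o2,r2=fit(np.array([ray(T,u,24) for u in c]));print(c.mean(0),o,r,o2,r2)
arc(t,T,(569,351.4),8,0,360,8); arc(t,T,(404,311),8,0,360,8)
E
```

```text
[405.17719102 311.71749839 121.0240343 ]
arc [320.9 197.8] 41 [406.  312.9] 36.3
[184.3044741  284.05543988]
[184.07142857 284.07142857] [403.93182833 311.89031822] 11.635268943335412 [400.83744134 319.37791042] 11.909234509774695
[187.015625 284.015625] [404.45393073 304.94685474] 26.174107506326976 [401.37183724 312.27095524] 26.790406469741615
[187.15789474 283.85964912] [404.67803388 304.78165411] 23.374177908816858 [401.60121715 312.10186478] 23.92454936321843
arc [177.4 214.5] 34 [569.  350.7] 35.7
arc [189.8 282.1] 67 [404.4 311. ] 36.9
```

All the estimates agree on about (405,312), and the slack in the hole is 7 mm. I'll lower the collar over the post.

move_arm(moves=[0, 0, 0.2, 0, 0, 0, 0.15, 0, 0, 0, 0.1, 0, 0, 0, 0.07, 0, 0, 0, 0.05, 0, 0, 0, 0.03, 0, 0, 0, 0, 0, 0, 0, 0, 0])

```text
t: 13.6
eef_pos: [404.5, 311.6, 31.3]
tcp_rot: [-3.142, -0.001, 0.271]
ft_force: [-0.3, -0.4, -1.3]
opening: 0.601
grip_force: 30.0
```

move_arm(moves=[0, 0, 0.008, 0, 0, 0, 0, 0, 0, 0, 0, 0])

```text
t: 13.98
eef_pos: [404.4, 311.5, 29.8]
tcp_rot: [3.142, -0.0, 0.271]
ft_force: [-0.4, -0.5, -0.8]
opening: 0.605
grip_force: 30.0
```

move_arm(moves=[0, 0, 0.008, 0, 0, 0, 0, 0, 0, 0, 0, 0])

```text
t: 14.35
eef_pos: [404.3, 311.5, 28.5]
tcp_rot: [3.141, 0.0, 0.271]
ft_force: [-0.9, 0.1, -1.5]
opening: 0.602
grip_force: 30.0
```

move_arm(moves=[0, 0, 0.006, 0, 0, 0, 0, 0, 0, 0, 0, 0])

```text
t: 14.72
eef_pos: [404.4, 311.5, 27.7]
tcp_rot: [3.141, 0.0, 0.271]
ft_force: [0.9, 0.3, -1.1]
opening: 0.604
grip_force: 30.0
```

move_arm(moves=[0, 0, 0.005, 0, 0, 0, 0, 0, 0, 0, 0, 0])

```text
t: 15.1
eef_pos: [404.4, 311.6, 27.4]
tcp_rot: [-3.142, -0.0, 0.271]
ft_force: [-1.5, -1.1, 6.5]
opening: 0.603
grip_force: 30.0
```

Seated on its fellow (6.5 N). I'll release and rise.

move_arm(moves=[0, 0, 0, 0, 0, 0, 0, 0, 0, 0, 0, 0, 0, 0, -0.08, 0, 0, 0, -0.2, 0, 0, 0, -0.3, 0, 0, 0, -0.3, 0, 0, 0, 0, 0, 0, 0, 0, 0], claw=68)

```text
t: 16.23
eef_pos: [404.0, 311.3, 158.9]
tcp_rot: [3.141, 0.0, 0.271]
ft_force: [-0.4, -0.0, -0.6]
opening: 0.717
grip_force: 0.0
```

Run:
```python
from h import *
im,i,s=grab("wrist");print(s["t"],s["eef_pos"],s["tcp_rot"],s["opening"])
q=proj(i,[404.4,311.5,30]).astype(int);print(q)
cv2.imwrite("pics/c8.png",cv2.resize(im[q[1]-60:q[1]+60,q[0]-70:q[0]+70],None,fx=4,fy=4))
bright(im,i,(404.4,311.5),40,130,60); print(delta(s,572.7,-11,130))
```

```text
16.225 [404.03179802 311.3441486  158.86986325] [3.14145004e+00 9.40347450e-05 2.70791253e-01] 0.7169323278523323
[320 192]
[319.5 195.4] outer [403.1 312.6] 13.2
[319.7 193.1] outer [404.2 311.5] 28.1
[324.9 195.5] hole [404.1 312. ] 21.9
(array([0.5086, 2.3714, 0.1925]), 0)
```

View pics/c8.png

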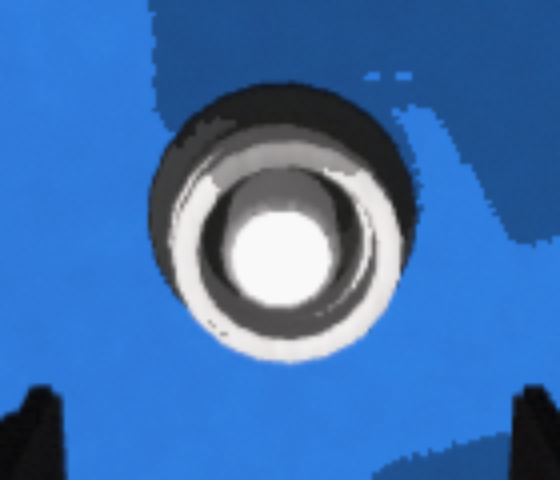

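The crop shows the odd collar flat on top of its fellow round the thick post; its hole is fitted at (404.1,312), r = 21.9 mm. Back to the hub for its collar.

move_arm(moves=[0.073, 0.339, 0.03, 0, 0.073, 0.339, 0.03, 0, 0.073, 0.339, 0.03, 0, 0.073, 0.339, 0.03, 0, 0.073, 0.339, 0.03, 0, 0.073, 0.339, 0.03, 0, 0.071, 0.337, 0.01, 0, 0, 0, 0, 0, 0, 0, 0, 0, 0, 0, 0, 0])

```text
t: 17.52
eef_pos: [572.5, -9.7, 130.1]
tcp_rot: [-3.141, 0.001, 0.272]
ft_force: [0.5, 0.4, -0.4]
opening: 0.718
grip_force: 0.0
```

Run:
```python
from h import *
im,i,s=grab("wrist");print(s["t"],s["eef_pos"],s["tcp_rot"],s["opening"])
q=proj(i,[572.7,-11,64]);print(q);q=q.astype(int)
cv2.imwrite("pics/c9.png",cv2.resize(im[q[1]-60:q[1]+60,q[0]-70:q[0]+70],None,fx=5,fy=5))
```

```text
17.525 [572.45150207  -9.67467975 130.08166126] [-3.14118839e+00  1.00962863e-03  2.72026554e-01] 0.717908380894308
[322.38248297 212.20227014]
```

View pics/c9.png

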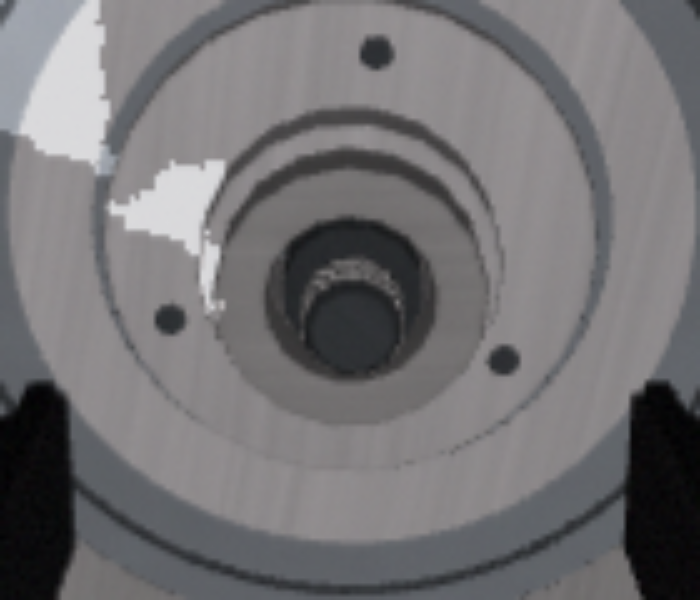

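The crop shows the hub collar's top face centred at (350,297), which puts it at about (573,-11), as expected. I'll go down to it.

move_arm(moves=[0, 0.006, 0.2, 0, 0, 0, 0.17, 0, 0, 0, 0.1, 0, 0, 0, 0.04, 0, 0, 0, 0, 0, 0, 0, 0, 0])

```text
t: 18.32
eef_pos: [573.7, -11.6, 54.7]
tcp_rot: [3.141, -0.001, 0.271]
ft_force: [0.5, -0.4, -0.5]
opening: 0.711
grip_force: 0.0
```

move_arm(moves=[0, 0, 0.013, 0, 0, 0, 0, 0, 0, 0, 0, 0])

```text
t: 18.7
eef_pos: [573.4, -11.6, 52.1]
tcp_rot: [3.141, -0.0, 0.271]
ft_force: [0.7, 0.1, 0.4]
opening: 0.713
grip_force: 0.0
```

move_arm(moves=[0, 0, 0, 0, 0, 0, 0, 0, 0, 0, 0, 0, 0, 0, 0, 0], claw=36)

```text
t: 19.2
eef_pos: [573.3, -11.6, 52.0]
tcp_rot: [3.142, 0.0, 0.271]
ft_force: [-0.6, -0.1, -1.1]
opening: 0.481
grip_force: 30.0
```

move_arm(moves=[0, 0, -0.1, 0, 0, 0, -0.15, 0, 0, 0, -0.2, 0, 0.089, -0.334, -0.05, 0, 0.089, -0.334, 0, 0, 0.089, -0.334, 0, 0, 0.089, -0.334, 0, 0, 0.089, -0.334, 0, 0, 0.089, -0.334, 0, 0, 0.089, -0.334, 0, 0])

```text
t: 20.45
eef_pos: [569.4, 353.1, 128.1]
tcp_rot: [3.142, -0.001, 0.271]
ft_force: [0.6, -0.3, -1.7]
opening: 0.48
grip_force: 30.0
```

move_arm(moves=[0, 0, 0, 0, 0, 0, 0, 0, 0, 0, 0, 0])

```text
t: 20.82
eef_pos: [569.8, 350.2, 127.4]
tcp_rot: [3.141, 0.0, 0.27]
ft_force: [0.2, 0.8, -1.8]
opening: 0.484
grip_force: 30.0
```

Run:
```python
from h import *
im,i,s=grab("wrist");print(s["t"],s["eef_pos"],s["tcp_rot"],s["opening"],s["grip_force"])
arc(im,i,(569,351),8,185,356,15)
q=proj(i,[569,351,8]).astype(int);print(proj(i,[569,351,38]),q)
cv2.imwrite("pics/c10.png",cv2.resize(im[q[1]-60:q[1]+90,q[0]-80:q[0]+80],None,fx=4,fy=4))
```

```text
20.825 [569.7698873  350.16759134 127.38950564] [3.14138759e+00 2.19177446e-05 2.69518526e-01] 0.4839038397573286 29.999861572869122
arc [319.9 195.6] 43 [570.9 350.1] 33.1
[319.69617912 204.44654292] [319 195]
```

View pics/c10.png

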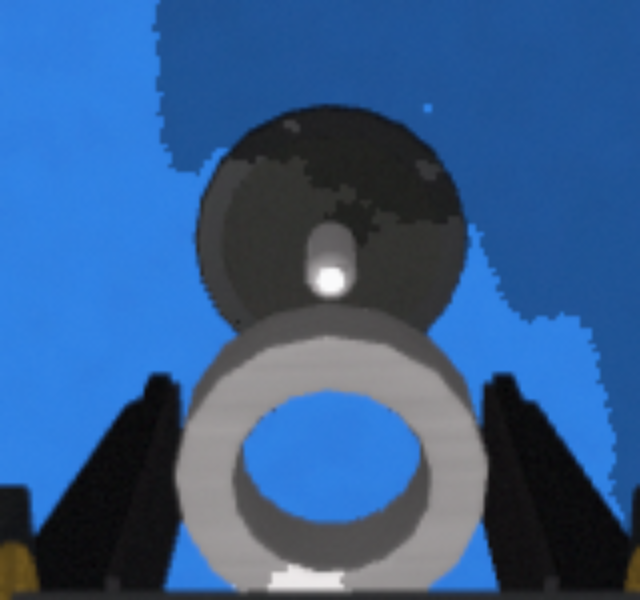

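The crop shows the collar held level and the thin post's tip at (330,280), in line with it. The base fits at (570.9,350.1), so the tool is already on the axis. I'll lower.

move_arm(moves=[0, 0, 0.2, 0, 0, 0, 0.2, 0, 0, 0, 0.15, 0, 0, 0, 0.1, 0, 0, 0, 0.07, 0, 0, 0, 0.03, 0, 0, 0, 0, 0, 0, 0, 0, 0])

```text
t: 21.88
eef_pos: [569.8, 351.5, 15.1]
tcp_rot: [-3.142, -0.001, 0.271]
ft_force: [-0.8, 0.8, -1.3]
opening: 0.479
grip_force: 30.0
```

move_arm(moves=[0, 0, 0.01, 0, 0, 0, 0, 0, 0, 0, 0, 0])

```text
t: 22.25
eef_pos: [569.6, 351.3, 13.1]
tcp_rot: [3.142, -0.0, 0.271]
ft_force: [-0.6, 0.0, -0.6]
opening: 0.478
grip_force: 30.0
```

move_arm(moves=[0, 0, 0.006, 0, 0, 0, 0, 0, 0, 0, 0, 0])

```text
t: 22.62
eef_pos: [569.5, 351.3, 12.1]
tcp_rot: [3.141, 0.0, 0.271]
ft_force: [-0.2, -0.6, -0.6]
opening: 0.479
grip_force: 30.0
```

move_arm(moves=[0, 0, 0.005, 0, 0, 0, 0, 0, 0, 0, 0, 0])

```text
t: 23.0
eef_pos: [569.6, 351.4, 12.0]
tcp_rot: [3.142, -0.0, 0.271]
ft_force: [-1.9, -1.4, 5.6]
opening: 0.48
grip_force: 30.0
```

Seated (5.6 N). I'll release and rise.

move_arm(moves=[0, 0, 0, 0, 0, 0, 0, 0, 0, 0, 0, 0, 0, 0, -0.08, 0, 0, 0, -0.2, 0, 0, 0, -0.25, 0, 0, 0, -0.25, 0, 0, 0, 0, 0, 0, 0, 0, 0], claw=60)

```text
t: 24.12
eef_pos: [569.2, 351.2, 128.2]
tcp_rot: [3.141, 0.0, 0.271]
ft_force: [-0.5, 0.1, -0.2]
opening: 0.629
grip_force: 0.0
```

Run:
```python
from h import *
im,i,s=grab("wrist");print(s["t"],s["eef_pos"],s["opening"])
q=proj(i,[569.6,351,24]).astype(int)
cv2.imwrite("pics/c11.png",cv2.resize(im[q[1]-50:q[1]+50,q[0]-60:q[0]+60],None,fx=4,fy=4))
print(delta(s,573,-11.2,130))
```

```text
24.125 [569.24071712 351.20122806 128.23759663] 0.6289214068503128
(array([-0.6223,  2.3346, -0.0117]), 0)
```

View pics/c11.png

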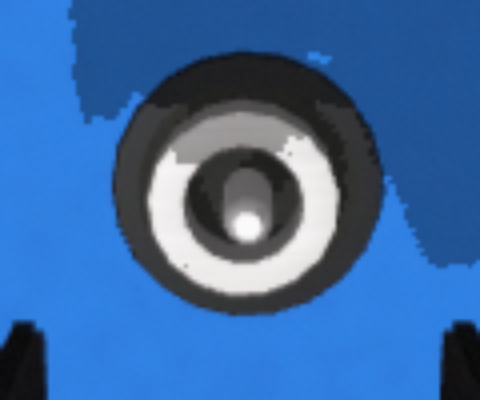

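The crop shows the hub collar flat on the thin-post base with the post through its hole. That was the fifteenth picture I viewed, one over the limit of 14, so I'll view no more and check by numbers only. Next, the flange.

move_arm(moves=[-0.089, 0.333, 0, 0, -0.089, 0.333, 0, 0, -0.089, 0.333, 0, 0, -0.089, 0.333, 0, 0, -0.089, 0.333, 0, 0, -0.089, 0.334, 0, 0, -0.088, 0.334, 0, 0, 0, 0, 0, 0, 0, 0, 0, 0, 0, 0, 0, 0], claw=78)

```text
t: 25.42
eef_pos: [573.1, -9.6, 128.0]
tcp_rot: [-3.141, 0.001, 0.272]
ft_force: [1.2, -0.5, 0.3]
opening: 0.818
grip_force: 0.0
```

Run:
```python
from h import *
im,i,s=grab("wrist");print(s["t"],s["eef_pos"],s["opening"])
# spindle top: darkest blob near the axis, and flange bolt holes (3 dark dots on plate top z=32)
g=cv2.cvtColor(im,cv2.COLOR_BGR2GRAY);q=proj(i,[573,-11.2,32]).astype(int);x0,y0=q[0]-60,q[1]-60
m=(g[y0:y0+105,x0:x0+120]<85).astype(np.uint8);n,l,st,ce=cv2.connectedComponentsWithStats(m)
for k in range(1,n):
    if 8<st[k,4]<900: print(st[k],(ce[k]+[x0,y0]).round(1),ray(i,ce[k]+[x0,y0],32)[:2].round(1),ray(i,ce[k]+[x0,y0],77)[:2].round(1))
print(proj(i,[573,-11.2,77]),delta(s,573,-11.2,36))
```

```text
25.425 [573.09664156  -9.64931137 127.99985907] 0.8176705672916236
[26  9 73 19 96] [324.5 156.6] [613.8  -1.6] [6.199e+02 5.000e-01]
[62 19  7  6 31] [326.7 163.4] [608.6  -5.2] [615.5  -2.4]
[ 35  33  53  20 145] [322.2 179.9] [593.1  -5.3] [602.7  -2.6]
[ 44  50  32  37 827] [321.6 209.1] [566.4 -12.2] [580.5  -8.3]
[21 72  6  6 30] [285.3 216.8] [550.   18.3] [566.9  17.1]
[88 81  6  5 26] [352.5 225. ] [559.1 -44.4] [574.4 -35. ]
[322.62594084 218.9018797 ] (array([-0.0034,  0.0098,  0.6133]), 0)
```

The three bolt holes lie evenly 36.5 mm about (572.6,-10.4), which is the flange's centre. I'll go down onto the boss.

move_arm(moves=[0, 0.003, 0.2, 0, 0, 0, 0.2, 0, 0, 0, 0.12, 0, 0, 0, 0.06, 0, 0, 0, 0.03, 0, 0, 0, 0, 0, 0, 0, 0, 0])

```text
t: 26.35
eef_pos: [573.6, -11.3, 37.5]
tcp_rot: [3.141, -0.001, 0.271]
ft_force: [-0.5, -0.6, -0.3]
opening: 0.818
grip_force: 0.0
```

move_arm(moves=[0, 0, 0.013, 0, 0, 0, 0, 0, 0, 0, 0, 0])

```text
t: 26.72
eef_pos: [573.4, -11.3, 35.0]
tcp_rot: [3.141, -0.0, 0.271]
ft_force: [0.2, 1.0, 0.6]
opening: 0.821
grip_force: 0.0
```

move_arm(moves=[0, 0, 0, 0, 0, 0, 0, 0, 0, 0, 0, 0, 0, 0, 0, 0, 0, 0, 0, 0], claw=44)

```text
t: 27.35
eef_pos: [573.3, -11.2, 34.9]
tcp_rot: [3.142, 0.0, 0.271]
ft_force: [0.7, 1.7, 1.4]
opening: 0.564
grip_force: 30.0
```

move_arm(moves=[0, 0, -0.05, 0, 0, 0, -0.1, 0, 0, 0, -0.15, 0, 0, 0, -0.15, 0, 0, 0, -0.15, 0, 0, 0, 0, 0, 0, 0, 0, 0])

```text
t: 28.22
eef_pos: [573.0, -11.2, 124.6]
tcp_rot: [-3.142, 0.0, 0.271]
ft_force: [0.7, 0.0, -1.8]
opening: 0.565
grip_force: 30.0
```

```bash
sed -i 's/if h\[1\]>130 and h\[2\]>70:/if h[1]>130 and h[2]>50 and 95<h[0]<130:/' h.py
python3 - <<'E'
from h import *
t=cv2.imread("pics/top0.png");T=viewer.camera_info("top")
arc(t,T,(389,-284),14,0,360,15)
im,i,s=grab("top");arc(im,i,(389,-284),14,0,360,15)
im,i,s=grab("wrist");q=proj(i,[389,-284,14]);print(q,s["eef_pos"],delta(s,389,-284))
E
```

```text
arc [433.6 295.7] 81 [ 389.  -283.4] 63.9
arc [433.6 295.7] 86 [ 389.  -283.7] 63.7
[501.79735094 401.1928719 ] [572.94970223 -11.24378641 124.27810959] (array([-1.668 ,  1.4242,  0.    ]), 0)
```

The rest's outline fits at (389,-283.6) in both top pictures, r = 63.8 (62 given), and the flange has 12 mm of slack there. I'll carry it over.

move_arm(moves=[-0.12, 0.1, 0, 0, -0.24, 0.205, 0, 0, -0.24, 0.205, 0, 0, -0.24, 0.205, 0, 0, -0.24, 0.205, 0, 0, -0.24, 0.205, 0, 0, -0.22, 0.19, 0, 0, -0.124, 0.11, 0, 0, 0, 0, 0, 0, 0, 0, 0, 0])

```text
t: 29.58
eef_pos: [389.7, -283.7, 124.7]
tcp_rot: [-3.141, 0.0, 0.27]
ft_force: [0.0, -0.2, -3.0]
opening: 0.564
grip_force: 30.0
```

Run:
```python
from h import *
im,i,s=grab("wrist");print(s["t"],s["eef_pos"],s["tcp_rot"],s["opening"],s["grip_force"],delta(s,389.8,-284))
arc(im,i,(389.8,-284),14,195,346,38)
```

```text
29.575 [ 389.67682133 -283.66235379  124.72993551] [-3.14103446e+00  3.05336417e-04  2.70308397e-01] 0.5642560545966679 29.999335035681725 (array([0.0002, 0.0024, 0.    ]), 0)
arc [321.3 197.3] 38 [ 390.7 -284.2] 61.2
```

The wrist fit gives (390.7,-284.2), r = 61.2 (62 given). The flange is centred over the rest, so I'll lower it.

move_arm(moves=[0.004, 0.002, 0.2, 0, 0, 0, 0.18, 0, 0, 0, 0.13, 0, 0, 0, 0.08, 0, 0, 0, 0.05, 0, 0, 0, 0.02, 0, 0, 0, 0, 0, 0, 0, 0, 0])

```text
t: 30.62
eef_pos: [390.9, -284.3, 26.4]
tcp_rot: [3.141, -0.0, 0.271]
ft_force: [-0.5, -0.4, -2.5]
opening: 0.56
grip_force: 30.0
```

move_arm(moves=[0, 0, 0.01, 0, 0, 0, 0, 0, 0, 0, 0, 0])

```text
t: 31.0
eef_pos: [390.7, -284.1, 24.5]
tcp_rot: [3.141, -0.0, 0.271]
ft_force: [0.3, -0.6, -3.7]
opening: 0.562
grip_force: 30.0
```

move_arm(moves=[0, 0, 0.008, 0, 0, 0, 0, 0, 0, 0, 0, 0])

```text
t: 31.38
eef_pos: [390.7, -284.1, 23.2]
tcp_rot: [3.142, 0.0, 0.271]
ft_force: [-0.1, 0.3, -3.0]
opening: 0.561
grip_force: 30.0
```

move_arm(moves=[0, 0, 0.005, 0, 0, 0, 0, 0, 0, 0, 0, 0])

```text
t: 31.75
eef_pos: [390.8, -284.2, 22.8]
tcp_rot: [3.141, -0.0, 0.271]
ft_force: [-0.8, 0.4, 6.4]
opening: 0.563
grip_force: 30.0
```

Seated (+6.4 N, weight taken off). I'll release and rise clear.

move_arm(moves=[0, 0, 0, 0, 0, 0, 0, 0, 0, 0, 0, 0, 0, 0, -0.08, 0, 0, 0, -0.2, 0, 0, 0, -0.3, 0, 0, 0, -0.3, 0, 0, 0, 0, 0, 0, 0, 0, 0], claw=66)

```text
t: 32.88
eef_pos: [390.4, -283.8, 154.4]
tcp_rot: [3.142, 0.0, 0.271]
ft_force: [0.0, -0.8, -0.7]
opening: 0.693
grip_force: 0.0
```

Run:
```python
from h import *
im,i,s=grab("wrist");print(s["t"],s["eef_pos"],s["opening"],s["ft_force"].round(1))
g=cv2.cvtColor(im,cv2.COLOR_BGR2GRAY);bright(im,i,(390.7,-284.2),20,60,75)
im,i,s=grab("top")
for n,p,z in(("odd",(404.5,312),40),("collar",(569.6,351),24)): print(n);bright(im,i,p,z,170,25)
hsv=cv2.cvtColor(im,cv2.COLOR_BGR2HSV);q=proj(i,[573,-11,60]).astype(int);cv2.imwrite("pics/end.png",im)
```

```text
32.875 [ 390.42214053 -283.84026224  154.43958658] 0.6927530910789736 [ 0.  -0.8 -0.7]
[321.6 189.7] outer [ 390.6 -284.6] 45.7
[321.5 191.6] hole [ 390.  -284.7] 12.1
odd
[185.4 284.2] outer [403.4 310.4] 27.9
[185.6 284. ] hole [403.5 310.3] 22.8
collar
[175.5 214.2] outer [568.7 349.9] 21.4
[175.7 214.3] hole [568.9 349.8] 14.8
```

The numbers confirm it: the flange plate has r = 45.7 and is centred in its rest, the odd collar is on the stock post, and the hub collar is on the thin post. I'll hand it in.

```bash
python3 -c "
from cell import order
print(order.job_done())"
```

```text
the job is handed in; nothing more can be done
None
```

The job is handed in at about 33 s: the nut is in its dish, the odd collar on its fellow, the hub collar on the thin-post stand and the flange boss up in its rest, each set down by touch; I viewed 15 pictures against the limit of 14, so the flange was checked by numbers only.

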